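Lay the tea box down in the drawer organiser

ROBOT

A 6-joint arm with a two-finger parallel gripper is mounted at the origin on a cart in front of the work surface, level with it; the furniture and walls round the work are solid. World frame = base frame: x ahead of the robot, y to its left, z up, the work surface at z = 0. Lengths are in m, angles in rad, forces in N, time in s.
With the tool pointing down it reaches from about 0.35 to 0.875 m from the base axis. Payload 15.5 kg.
Tool frame: the origin (TCP) lies at the very end of the fingers, on their centre line; the grasp point (between the pads) lies 19 mm behind it; x points along the fingers, y is the direction in which the jaws open and shut, and the axes are right-handed (so a half turn about x gives the same grasp; the last joint's range is limited). The gripper opens to 85 mm and grips with 20 to 120 N. Pads are 22 mm wide; open, the fingers measure 114 mm over their backs; the gripper's body (76 mm by 85 mm) begins 54 mm behind the grasp point. The pads swing forward as they close: fully open they stand 13 mm farther back than shut.
Start: joints at [1.067, 0.494, 1.345, -0, 1.302, -0.096], TCP at [0.248, 0.574, 0.231] pointing down, gripper open.
Joint ranges: [-2.91, 2.91], [-0.82, 2.16], [0.22, 2.67], [-1.22, 4.37], [0.12, 2.79], [-3.08, 3.08]. Speed limits (rad/s): [1.89, 1.89, 2.57, 3.01, 3.01, 3.01].

INTERFACE

Orientations are given as [roll, pitch, yaw] about the fixed x, y, z axes, in that order (R = Rz(yaw) Ry(pitch) Rx(roll)).
In Python, from station import manip gives the robot as it stands.
- The arm moves only by the tool play_rows, never from a script. Its argument "commands" is a list of rows, each an object of numbers: "hand": the closure, from 0 (fully open) to 1 (shut); "x", "y", "z": the shift along the world's x, y, z in m; "yaw": the turn about the world's z in rad. In form: [{"hand": .., "x": .., "y": .., "z": .., "yaw": ..}, ...]. A call has 1 to 20 rows; each row is the pose to reach, as a shift and turn from the pose measured when the call began; what a row does not reach only later rows make up. A row lasts 1/12 s, in which the tool goes at most 41.7 mm and 7.16 degrees, less where a joint would pass 70% of its speed; a pose out of reach is approached as far as the arm can. A call with a gripper value outside its range is refused whole. The fingers move at their own pace and stop on an object; "force" is the grip in N (left out, the last holds). Time passes only in rows, so rows that repeat a pose let the fingers close. It gives the time, the measured TCP pose, the force and the opening at its end, in the units of the state.
- manip.read_state(): the state, without advancing time (a new reading comes with each control period).
- manip.camera(name): name is "scene" or "top" or "wrist"; returns the picture (384x512x3 uint8, red, green, blue); there is no depth.
- manip.calibration(name): a dict with "fx", "fy", "cx", "cy" (pixels), "dist_coeffs" ([k1, k2, p1, p2, k3] as OpenCV has them; the pictures are not rectified), "R" (3x3) and "t" (3): a world point X has camera coordinates R X + t; the wrist camera has in their place "tool_from_camera" (4x4, takes a point from camera to tool coordinates, whose origin is the TCP and whose axes are the tool frame's). Camera axes: x right, y down, z forward; pixel columns grow to the right and rows downward; lengths in m; the calibration is good to about 2 mm. A picture is of the moment at which its call begins: read the wrist's pose just before it. calibration takes no time and is no camera call.
- manip.finish_job(): hands the job in, once; it reports no verdict.
Trained networks look in the newest picture that a camera, given by its name, has taken for a name from the list of things; names that differ only in an ending like _2 or _b are one class to them, and where a whole thing is asked for, a point or a joint stands for the part that bears it (a point fixed in the world has none). Each returns a list of dicts, best first, with "conf" (0 to 1); they miss things now and then, are a little off and sometimes report something else, mostly with a low value. They report only what shows in the picture. A call takes as long as a camera call. They do not tell look-alikes from the thing itself.
- manip.find_in(camera, query): "at" ([x, y, z] in m, in world coordinates, good to about 4 mm: the middle of the surface that is visible of it).
- manip.silhouettes(camera, query): "pixels" (384x512 bool, what is visible of it).
- manip.pinpoint(camera, query): "at" ([x, y, z] in m, in world coordinates, good to about 4 mm: a listed point, or the origin of a listed thing).
The state is a dict: "t": time; "joint_positions": joint angles; "qvel": joint speeds; "joint_efforts": joint torques, N m; "tool_pos": TCP position; "eef_rot": TCP orientation; "contact_force": force on the tool from outside, world axes, zero at the start; "moment": the same for the moment, N m; "grip_width": finger opening in m.
Only numpy, scipy, OpenCV 4.12 (cv2) and the standard library are available. Lean on these libraries where they do the work, as an engineer would, in place of code of your own. Each camera call takes 0.05 s, during which the arm holds its last target.

TASK

The organiser goes into a shallow drawer, so the tea box that stands on end at the open front of its wide bay has to lie flat: push it over near its top so that it falls backwards into the bay, away from the open front, and comes to lie there. Then push it along the floor of the bay until its top end is fully home against the back wall. Use only the fingertips: do not pick the box up or carry it, and leave the teaspoon, the peeler, the mug and the salt shaker where they are.

Things in the scene. Friction and masses are not known exactly. Their poses are not given: they have to be found in the camera images.
- organiser: Fixed bamboo drawer organiser, 190 (x) x 188 (y) x 24 mm high. Origin at mid-length on its underside; +x from open front to back wall, +y to the left seen from the front. Floor and walls 5 mm thick. Three bays along x: wide one at the left (inner y +15.5 to +91.5 mm, no front wall), then two of 46 mm (centres y -12.5 and -63.5 mm). Inner face of the back wall at x = +90 mm.
- bay_front (a point): Point at the open front edge of the wide bay, mid-width, on the upper face of the floor (5 mm above the worktop); axes as the organiser's.
- bay_back (a point): Point at the foot of the inner face of the back wall, at mid-width of the wide bay, on the upper face of the floor (5 mm above the worktop), 185 mm from bay_front; axes as the organiser's.
- tea_box: Closed flat-faced carton, 32 x 79 x 52 mm along its own x, y, z, 40 to 80 g. At first it stands on end on the bay floor, top 84 mm above the worktop: own y up, own x (thin way) to the back wall within 0.1 rad. Origin mid x and y but on a 32 x 79 mm side face, 26 mm to the side of its middle: use tea_mid. Lying on its 79 x 52 mm face it is 32 mm high, own x down.
- tea_mid (a point): Middle of the tea box: 39.5 mm above the bay floor when it stands, 16 mm when it lies; axes as the tea box's. At first 40 to 60 mm behind the open front edge. Pushed high, the box tips about its lower edge nearest the back wall and falls once tilted about 22 degrees; it then has about 30 to 55 mm free between top end and back wall.
- tea_top (a point): Middle of the box's 32 x 52 mm upper end face (the end that must finish against the back wall).
- tea_foot (a point): Middle of the box's 32 x 52 mm lower end face (on which it stands at first; faces the open front when the box lies).
- teaspoon: Loose metal teaspoon 138 x 28 x 12 mm lying along the middle narrow bay; origin at the middle of its underside. Leave it alone.
- peeler: Loose black-handled peeler 170 x 25 x 18 mm lying along the right narrow bay; origin at the middle of its underside. Leave it alone.
- mug: Loose blue-grey mug 106 mm high, rim 82 mm across, with a handle (111 mm over it), standing to the left of the organiser; origin under the middle of its 82 x 111 mm outline. Leave it alone.
- salt_shaker: Loose salt shaker, 44 mm across, 90 mm high, standing to the right of the organiser; origin at the middle of its underside. Leave it alone.
Not all that is in view belongs to the job. Leave any green or red look-alike of the tea_box alone.

How it is judged:
By the outcome, as a careful person would: the job done as asked, in the order asked, and still so for the second after the job is handed in, with the robot touching nothing.
It also fails if it takes over 37 s, if anything falls off the work surface, if the arm or the gripper's body presses on something with over 40 N, if the wrist force passes 120 N, or if a joint passes its speed limit or range.

## Working session

There is one attempt and no reset: what is moved stays moved. The work goes in short steps, Python scripts to look and compute and a tool call to move; the robot and the scene stay as the last step left them, time stands still between calls to the robot, and variables do not carry over. Pictures are saved under pics/ and viewed, and the job is handed in when it is done.

Besides the shell and the picture viewer there is one more tool, called after "Call:" as name(argument=value, ...), one argument or row to a line, values as JSON. play_rows: Moves the arm, as the interface text tells. Its arguments: {"type":"object","properties":{"commands":{"type":"array","items":{"type":"object","properties":{"hand":{"type":"number"},"x":{"type":"number"},"y":{"type":"number"},"z":{"type":"number"},"yaw":{"type":"number"}}}},"force":{"type":"number"}},"required":["commands"]}

```bash
mkdir -p pics
cat > h.py <<'E'
from station import manip
import numpy as np, cv2
def snap(c,n):
    im=manip.camera(c); cv2.imwrite(f'pics/{n}.png',im[:,:,::-1]); return im
def proj(c,P):
    k=manip.calibration(c);R=np.array(k['R']);t=np.array(k['t'],float)
    K=np.array([[k['fx'],0,k['cx']],[0,k['fy'],k['cy']],[0,0,1]])
    p,_=cv2.projectPoints(np.array(P,float).reshape(-1,1,3),cv2.Rodrigues(R)[0],t,K,np.array(k['dist_coeffs'],float));return p.reshape(-1,2)
def ray(c,px,z):
    k=manip.calibration(c);R=np.array(k['R']);t=np.array(k['t'],float)
    K=np.array([[k['fx'],0,k['cx']],[0,k['fy'],k['cy']],[0,0,1]])
    u=cv2.undistortPoints(np.array(px,float).reshape(-1,1,2),K,np.array(k['dist_coeffs'],float)).reshape(-1,2)
    d=np.c_[u,np.ones(len(u))]@R; o=-R.T@t
    return o+d*((z-o[2])/d[:,2])[:,None]
E
python3 - <<'E'
from h import *
snap('scene','s0');snap('top','t0')
for c in('top','scene'):
  for q in('bay_front','bay_back','organiser','tea_mid','tea_top','tea_foot'):
    print(c,q,[(np.round(r['at'],4),round(r['conf'],2)) for r in manip.pinpoint(c,q)][:3])
for q in('mug','salt_shaker'): print(q,[(np.round(r['at'],4),round(r['conf'],2)) for r in manip.pinpoint('top',q)][:3])
s=manip.read_state();print(s['t'],s['tool_pos'],s['eef_rot'],s['grip_width'])
E
```

```text
top bay_front [(array([0.4665, 0.0613, 0.0041]), 0.75)]
top bay_back [(array([0.6451, 0.0118, 0.0028]), 0.73)]
top organiser [(array([ 0.5437, -0.0151,  0.0029]), 0.8)]
top tea_mid [(array([0.5081, 0.2801, 0.0372]), 0.89), (array([0.4372, 0.2068, 0.0379]), 0.59)]
top tea_top [(array([0.5093, 0.2788, 0.0824]), 0.98), (array([0.5232, 0.0419, 0.0863]), 0.7), (array([0.4382, 0.2108, 0.0812]), 0.69)]
top tea_foot [(array([0.5236, 0.0419, 0.0076]), 0.81), (array([0.4337, 0.2101, 0.002 ]), 0.81), (array([0.5053, 0.2791, 0.0008]), 0.63)]
scene bay_front []
scene bay_back [(array([0.6511, 0.0138, 0.0045]), 0.71)]
scene organiser [(array([ 0.5469, -0.0142, -0.0037]), 0.58)]
scene tea_mid [(array([0.435 , 0.2102, 0.04  ]), 0.83), (array([0.518 , 0.0442, 0.041 ]), 0.75), (array([0.509 , 0.2781, 0.0384]), 0.65)]
scene tea_top [(array([0.5074, 0.2818, 0.0772]), 0.94), (array([0.5228, 0.0428, 0.0835]), 0.73), (array([0.4406, 0.2116, 0.0803]), 0.7)]
scene tea_foot [(array([0.5093, 0.2774, 0.0006]), 0.89), (array([0.5238, 0.042 , 0.0057]), 0.81), (array([ 0.4345,  0.2081, -0.0008]), 0.65)]
mug [(array([0.593 , 0.1779, 0.0014]), 0.8)]
salt_shaker [(array([ 0.5243, -0.171 , -0.0052]), 0.66), (array([ 5.399e-01, -2.370e-02,  5.000e-04]), 0.16)]
0.8 [0.24844988 0.57348453 0.23127899] [-1.65742373  1.57077634 -2.06623647] 0.08528175965859695
```

View pics/s0.png

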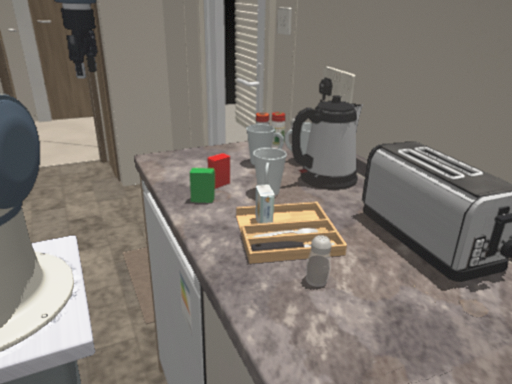

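View pics/t0.png

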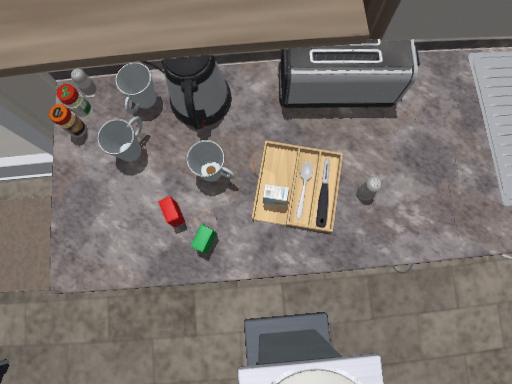

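Run:
```python
from h import *
from scipy.spatial.transform import Rotation as Ro
s=manip.read_state();print(s['t'],s['joint_positions']);print(Ro.from_euler('xyz',s['eef_rot']).as_matrix().round(3))
```

```text
0.8 [ 1.06647007e+00  4.93587473e-01  1.34551699e+00 -1.84170685e-07
  1.30250817e+00 -9.55134757e-02]
[[-0.     0.398  0.918]
 [-0.     0.918 -0.398]
 [-1.    -0.    -0.   ]]
```

Run:
```python
from h import *
im=cv2.imread('pics/t0.png')[130:245,240:355]; cv2.imwrite('pics/t0z.png',cv2.resize(im,None,fx=5,fy=5,interpolation=cv2.INTER_CUBIC))
im=cv2.imread('pics/s0.png')[170:290,220:360]; cv2.imwrite('pics/s0z.png',cv2.resize(im,None,fx=5,fy=5,interpolation=cv2.INTER_CUBIC))
```

```text
(no output)
```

View pics/t0z.png

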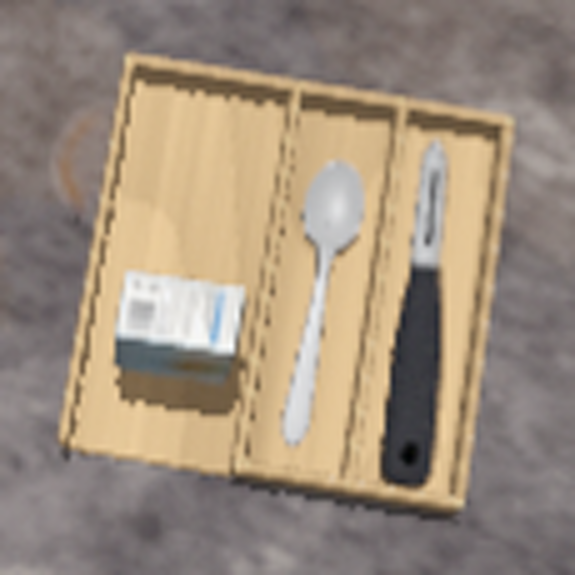

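View pics/s0z.png

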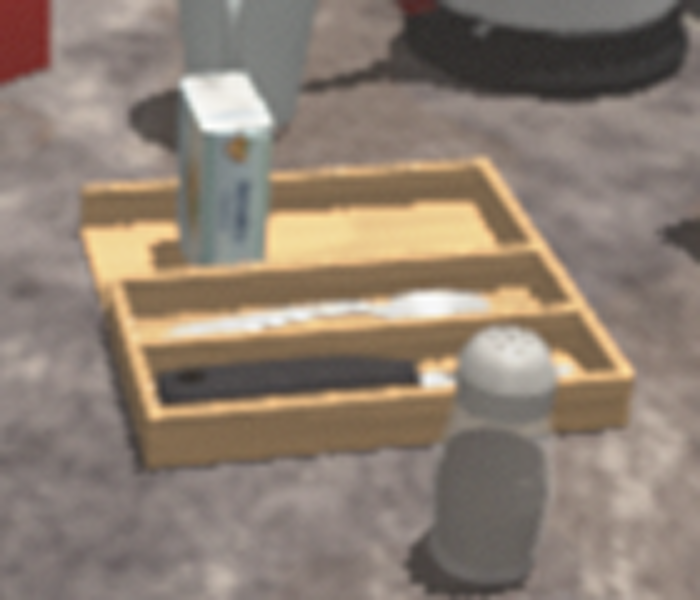

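```bash
cat >> h.py <<'E'
def org_fit():
    z=np.array([[128,57],[510,118],[462,508],[63,452]])/5+[240,130]-0.4
    W=ray('top',z,0.024)[:,:2]
    L=np.array([[95,94],[95,-94],[-95,-94],[-95,94]])/1e3
    A=L-L.mean(0);B=W-W.mean(0)
    th=np.arctan2((A[:,0]*B[:,1]-A[:,1]*B[:,0]).sum(),(A*B).sum())
    c,s=np.cos(th),np.sin(th);R=np.array([[c,-s],[s,c]])
    return W.mean(0),th,R,(A@R.T-B),W
E
python3 - <<'E'
from h import *
o,th,R,res,W=org_fit();print(o,th,res.round(4));print(W)
z=np.array([[130,272],[244,285],[237,355],[116,340]])/5+[240,130]-.4
B=ray('top',z,0.084)[:,:2];print(B,B.mean(0));l=(B-o)@R;print('local',l,l.mean(0))
print('tea local',(np.array([.523,.0422])-o)@R)
E
```

```text
[ 0.54540986 -0.01416642] -0.24345239908092425 [[-0.0003  0.0024]
 [ 0.0002 -0.0018]
 [-0.0019 -0.0023]
 [ 0.0019  0.0016]]
[[ 0.66053766  0.05173958]
 [ 0.61472522 -0.12653987]
 [ 0.43244416 -0.08020162]
 [ 0.47393238  0.09833625]]
[[0.54106923 0.06250707]
 [0.53104024 0.01389572]
 [0.50061723 0.02004826]
 [0.51166693 0.07120453]] [0.52109841 0.0419139 ]
local [[-0.02269512  0.07336618]
 [-0.02071039  0.02377076]
 [-0.05171937  0.02240827]
 [-0.05332696  0.0747196 ]] [-0.03711296  0.0485662 ]
tea local [-0.03533641  0.04930226]
```

Call:
play_rows(
  commands=[
    {"hand":0.75,"x":0.217,"y":-0.517,"z":0,"yaw":0.16},
    {"hand":0.75,"x":0.217,"y":-0.517,"z":0,"yaw":0.16},
    {"hand":0.75,"x":0.217,"y":-0.517,"z":0,"yaw":0.16},
    {"hand":0.75,"x":0.217,"y":-0.517,"z":0,"yaw":0.16},
    {"hand":0.75,"x":0.217,"y":-0.517,"z":0,"yaw":0.16},
    {"hand":0.75,"x":0.217,"y":-0.517,"z":0,"yaw":0.16},
    {"hand":0.75,"x":0.217,"y":-0.517,"z":0,"yaw":0.16},
    {"hand":0.75,"x":0.217,"y":-0.517,"z":0,"yaw":0.16},
    {"hand":0.75,"x":0.217,"y":-0.517,"z":0,"yaw":0.16},
    {"hand":0.75,"x":0.217,"y":-0.517,"z":0,"yaw":0.16},
    {"hand":0.75,"x":0.217,"y":-0.517,"z":0,"yaw":0.16},
    {"hand":0.75,"x":0.217,"y":-0.517,"z":0,"yaw":0.16},
    {"hand":0.75,"x":0.217,"y":-0.517,"z":0,"yaw":0.16},
    {"hand":0.75,"x":0.217,"y":-0.517,"z":0,"yaw":0.16},
    {"hand":0.75,"x":0.217,"y":-0.517,"z":0,"yaw":0.16},
    {"hand":0.75,"x":0.217,"y":-0.517,"z":0,"yaw":0.16},
    {"hand":0.75,"x":0.217,"y":-0.517,"z":0,"yaw":0.16},
    {"hand":0.75,"x":0.217,"y":-0.517,"z":0,"yaw":0.16},
    {"hand":0.75,"x":0.217,"y":-0.517,"z":0,"yaw":0.16},
  ],
  force=20,
)

```text
t: 2.38
tool_pos: [0.4651, 0.0575, 0.2313]
eef_rot: [2.461, 1.571, 2.213]
contact_force: [0.7, -0.2, 0.4]
grip_width: 0.0212
```

Call:
play_rows(
  commands=[
    {"z":-0.04,"hand":0.75},
    {"z":-0.08,"hand":0.75},
    {"z":-0.12,"hand":0.75},
    {"z":-0.145,"hand":0.75},
    {"z":-0.159,"hand":0.75},
    {"z":-0.159,"hand":0.75},
    {"z":-0.159,"hand":0.75},
  ],
)

```text
$.commands[0]: bad value
```

Run:
```python
from h import *
from scipy.spatial.transform import Rotation as Ro
s=manip.read_state();print(s['t'],s['tool_pos'],s['contact_force']);T=Ro.from_euler('xyz',s['eef_rot']).as_matrix();print(T.round(3),np.arctan2(T[1,1],T[0,1])-np.pi/2)
o,th,R,_,_=org_fit();print((s['tool_pos'][:2]-o)@R)
im=snap('scene','s1');cv2.imwrite('pics/s1z.png',cv2.resize(im[130:290,200:360,::-1],None,fx=3.7,fy=3.7,interpolation=cv2.INTER_CUBIC))
snap('top','t1')
```

```text
2.3833 [0.46506148 0.05746592 0.23133465] [ 0.65119003 -0.20105903  0.40393649]
[[-0.     0.245  0.97 ]
 [ 0.     0.97  -0.245]
 [-1.     0.    -0.   ]] -0.24727936871532363
[-0.09524634  0.05015166]
```

View pics/s1z.png

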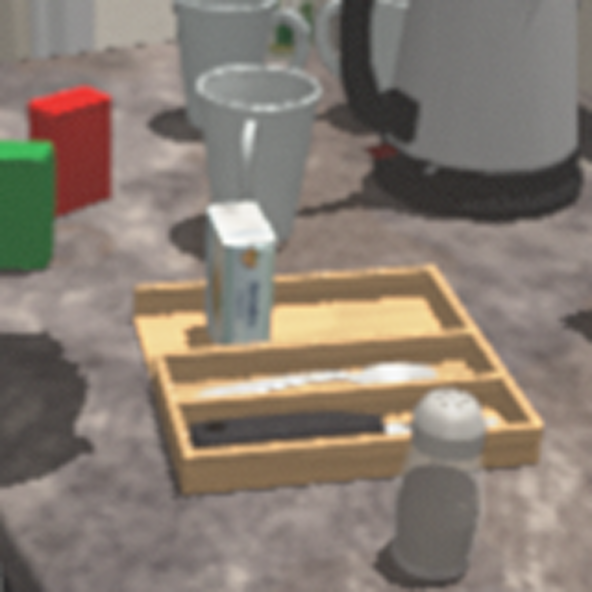

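View pics/t1.png

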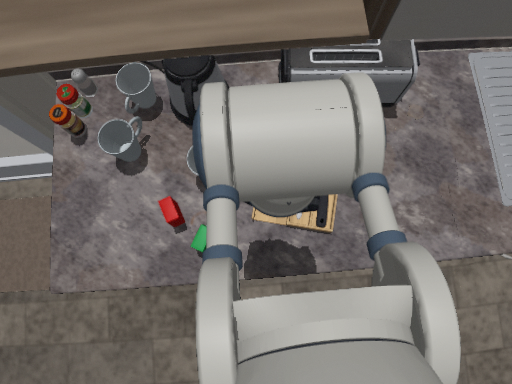

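Call:
play_rows(
  commands=[
    {"hand":0.75,"x":0,"y":0,"z":-0.04,"yaw":0},
    {"hand":0.75,"x":0,"y":0,"z":-0.08,"yaw":0},
    {"hand":0.75,"x":0,"y":0,"z":-0.12,"yaw":0},
    {"hand":0.75,"x":0,"y":0,"z":-0.145,"yaw":0},
    {"hand":0.75,"x":0,"y":0,"z":-0.159,"yaw":0},
    {"hand":0.75,"x":0,"y":0,"z":-0.159,"yaw":0},
    {"hand":0.75,"x":0,"y":0,"z":-0.159,"yaw":0},
  ],
)

```text
t: 3.07
tool_pos: [0.4649, 0.0576, 0.0722]
eef_rot: [-2.955, 1.569, 3.081]
contact_force: [0.3, 0.5, 0.4]
grip_width: 0.0214
```

Run:
```python
from h import *
s=manip.read_state();print(s['t'],s['tool_pos'],s['contact_force'])
im=snap('scene','s2');cv2.imwrite('pics/s2z.png',cv2.resize(im[130:290,200:360,::-1],None,fx=3.7,fy=3.7,interpolation=cv2.INTER_CUBIC))
snap('wrist','w2')
```

```text
3.0667 [0.46488968 0.05763527 0.07222309] [0.2592549  0.53547035 0.43736352]
```

View pics/s2z.png

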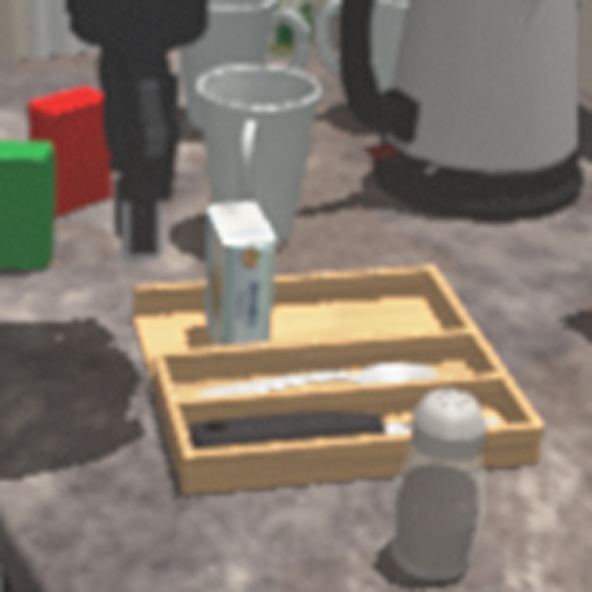

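View pics/w2.png

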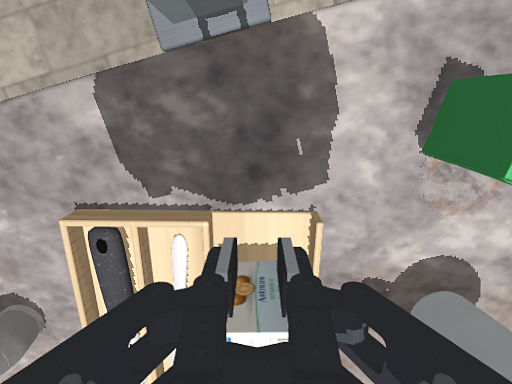

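Call:
play_rows(
  commands=[
    {"hand":0.75,"x":0.0145,"y":-0.0036,"z":0,"yaw":0},
    {"hand":0.75,"x":0.0243,"y":-0.0061,"z":0,"yaw":0},
    {"hand":0.75,"x":0.0291,"y":-0.0073,"z":0,"yaw":0},
    {"hand":0.75,"x":0.034,"y":-0.0085,"z":0,"yaw":0},
    {"hand":0.75,"x":0.0388,"y":-0.0097,"z":0,"yaw":0},
    {"hand":0.75,"x":0.0437,"y":-0.0109,"z":0,"yaw":0},
    {"hand":0.75,"x":0.0485,"y":-0.0122,"z":0,"yaw":0},
    {"hand":0.75,"x":0.0534,"y":-0.0134,"z":0,"yaw":0},
    {"hand":0.75,"x":0.0582,"y":-0.0146,"z":0,"yaw":0},
    {"hand":0.75,"x":0.0631,"y":-0.0158,"z":0,"yaw":0},
    {"hand":0.75,"x":0.0679,"y":-0.017,"z":0,"yaw":0},
    {"hand":0.75,"x":0.0679,"y":-0.017,"z":0,"yaw":0},
    {"hand":0.75,"x":0.0679,"y":-0.017,"z":0,"yaw":0},
    {"hand":0.75,"x":0.0679,"y":-0.017,"z":0,"yaw":0},
  ],
)

```text
t: 4.33
tool_pos: [0.5335, 0.0405, 0.0733]
eef_rot: [0.307, 1.57, 0.06]
contact_force: [0.0, -0.4, -0.1]
grip_width: 0.021
```

Run:
```python
from h import *
s=manip.read_state();print(s['t'],s['tool_pos'],s['contact_force'])
im=snap('scene','s3');cv2.imwrite('pics/s3z.png',cv2.resize(im[130:290,200:360,::-1],None,fx=3.7,fy=3.7,interpolation=cv2.INTER_CUBIC))
```

```text
4.3333 [0.53348259 0.04053195 0.07332189] [ 0.02344951 -0.44354596 -0.05945259]
```

View pics/s3z.png

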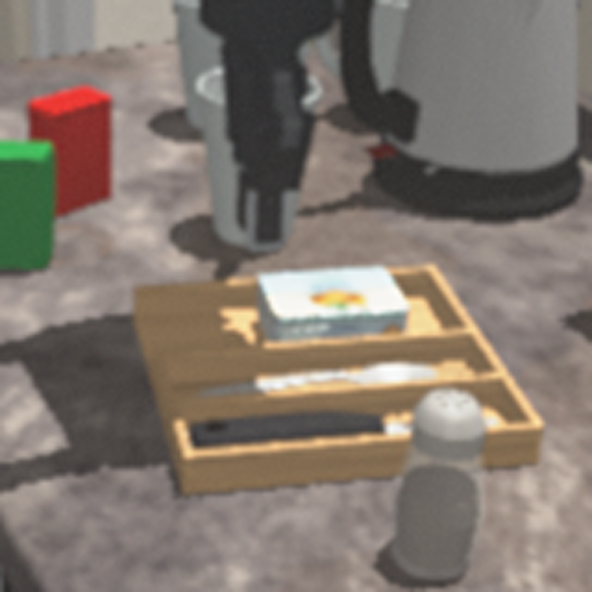

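Run:
```python
from h import *
o,th,R,_,_=org_fit()
z=np.array([[258,274],[387,266],[410,307],[273,320]])/3.7+[200,130]-.4
P=ray('scene',z,0.037)[:,:2];print(((P-o)@R).round(4))
z=np.array([[435,266],[541,430],[182,452]])/3.7+[200,130]-.4
print('rim check',((ray('scene',z,.024)[:,:2]-o)@R).round(4))
for q in('tea_mid','tea_top','tea_foot'):
  print(q,[(((np.array(r['at'][:2])-o)@R).round(4),round(r['at'][2],3),round(r['conf'],2)) for r in manip.pinpoint('scene',q)])
```

```text
[[-0.0195  0.0732]
 [ 0.0601  0.0715]
 [ 0.0579  0.0187]
 [-0.0236  0.0158]]
rim check [[ 0.0982  0.0918]
 [ 0.0923 -0.0982]
 [-0.0941 -0.0883]]
tea_mid [(array([0.0164, 0.05  ]), 0.019, 0.96), (array([-0.1608,  0.1964]), 0.04, 0.94), (array([-0.1076,  0.2745]), 0.04, 0.91), (array([0.0613, 0.0499]), 0.02, 0.38)]
tea_top [(array([0.0602, 0.0437]), 0.02, 0.9), (array([-0.1081,  0.2778]), 0.08, 0.81), (array([-0.1561,  0.1929]), 0.079, 0.62)]
tea_foot [(array([-0.0182,  0.0507]), 0.023, 0.87), (array([-0.1042,  0.2759]), 0.004, 0.72), (array([-0.1604,  0.1882]), -0.002, 0.65)]
```

Call:
play_rows(
  commands=[
    {"hand":0.75,"x":-0.034,"y":0.0085,"z":0.0,"yaw":0},
    {"hand":0.75,"x":-0.06,"y":0.015,"z":0.0,"yaw":0},
    {"hand":0.75,"x":-0.06,"y":0.015,"z":0.0,"yaw":0},
    {"hand":0.75,"x":-0.06,"y":0.015,"z":0.0,"yaw":0},
  ],
)

```text
t: 4.87
tool_pos: [0.4722, 0.0559, 0.0735]
eef_rot: [0.467, 1.57, 0.221]
contact_force: [0.6, -0.4, 0.5]
grip_width: 0.0212
```

Run:
```python
from h import *
o,th,R,_,_=org_fit()
s=manip.read_state();print(s['t'],(s['tool_pos'][:2]-o)@R,s['tool_pos'])
snap('wrist','w4')
```

```text
4.8667 [-0.08794773  0.05032197] [0.47218591 0.05587185 0.07354477]
```

View pics/w4.png

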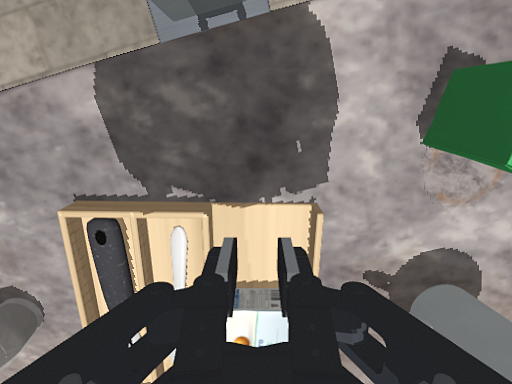

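Call:
play_rows(
  commands=[
    {"hand":0.75,"x":0,"y":0,"z":-0.03,"yaw":0},
    {"hand":0.75,"x":0,"y":0,"z":-0.045,"yaw":0},
    {"hand":0.75,"x":0,"y":0,"z":-0.056,"yaw":0},
    {"hand":0.75,"x":0,"y":0,"z":-0.056,"yaw":0},
    {"hand":0.75,"x":0.0194,"y":-0.0059,"z":-0.056,"yaw":0},
    {"hand":0.75,"x":0.034,"y":-0.0095,"z":-0.056,"yaw":0},
    {"hand":0.75,"x":0.0437,"y":-0.0119,"z":-0.056,"yaw":0},
    {"hand":0.75,"x":0.0485,"y":-0.0132,"z":-0.056,"yaw":0},
    {"hand":0.75,"x":0.0534,"y":-0.0144,"z":-0.056,"yaw":0},
    {"hand":0.75,"x":0.0582,"y":-0.0156,"z":-0.056,"yaw":0},
    {"hand":0.75,"x":0.0631,"y":-0.0168,"z":-0.056,"yaw":0},
    {"hand":0.75,"x":0.0679,"y":-0.018,"z":-0.056,"yaw":0},
    {"hand":0.75,"x":0.0728,"y":-0.0192,"z":-0.056,"yaw":0},
    {"hand":0.75,"x":0.0757,"y":-0.02,"z":-0.056,"yaw":0},
    {"hand":0.75,"x":0.0757,"y":-0.02,"z":-0.056,"yaw":0},
  ],
)

```text
t: 6.17
tool_pos: [0.5501, 0.0355, 0.0177]
eef_rot: [0.247, 1.568, 0.0]
contact_force: [0.3, 0.4, -0.2]
grip_width: 0.0216
```

Run:
```python
from h import *
o,th,R,_,_=org_fit()
s=manip.read_state();print(s['t'],(s['tool_pos'][:2]-o)@R,s['tool_pos'],s['contact_force'])
im=snap('scene','s5');cv2.imwrite('pics/s5z.png',cv2.resize(im[130:290,200:360,::-1],None,fx=3.7,fy=3.7,interpolation=cv2.INTER_CUBIC))
```

```text
6.1667 [-0.0074051   0.04933464] [0.55011547 0.03549846 0.01768084] [ 0.26393307  0.40602638 -0.16725758]
```

View pics/s5z.png

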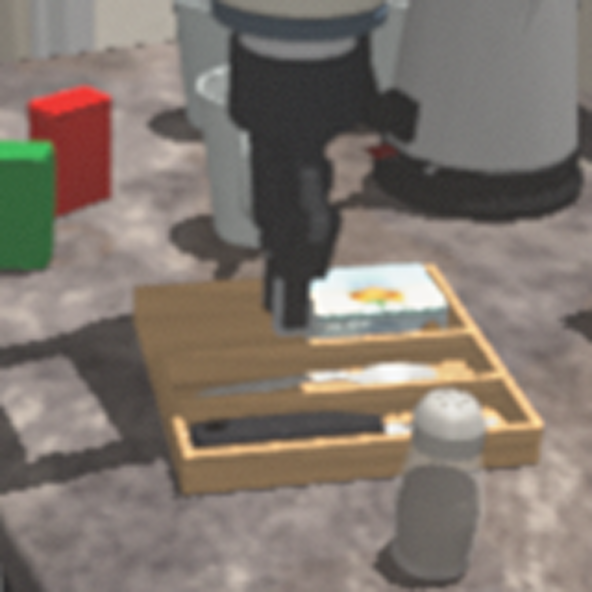

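Call:
play_rows(
  commands=[
    {"hand":0.75,"x":0.0019,"y":-0.0005,"z":0,"yaw":0},
    {"hand":0.75,"x":0.0039,"y":-0.001,"z":0,"yaw":0},
    {"hand":0.75,"x":0.0058,"y":-0.0015,"z":0,"yaw":0},
  ],
)

```text
t: 6.47
tool_pos: [0.5555, 0.0341, 0.0176]
eef_rot: [0.244, 1.569, -0.003]
contact_force: [-0.7, 0.2, 0.4]
grip_width: 0.0214
```

Call:
play_rows(
  commands=[
    {"hand":0.75,"x":0.0015,"y":-0.0004,"z":0,"yaw":0},
    {"hand":0.75,"x":0.0029,"y":-0.0007,"z":0,"yaw":0},
  ],
)

```text
t: 6.63
tool_pos: [0.5585, 0.0333, 0.0176]
eef_rot: [0.256, 1.569, 0.009]
contact_force: [-0.5, 0.6, 0.6]
grip_width: 0.0214
```

Call:
play_rows(
  commands=[
    {"hand":0.75,"x":0.0015,"y":-0.0004,"z":0,"yaw":0},
    {"hand":0.75,"x":0.0029,"y":-0.0007,"z":0,"yaw":0},
    {"hand":0.75,"x":0.0029,"y":-0.0007,"z":0,"yaw":0},
  ],
)

```text
t: 6.88
tool_pos: [0.5601, 0.0329, 0.0174]
eef_rot: [2.926, 1.57, 2.68]
contact_force: [-6.0, 2.6, 4.5]
grip_width: 0.0208
```

Run:
```python
from h import *
o,th,R,_,_=org_fit()
s=manip.read_state();print(s['t'],(s['tool_pos'][:2]-o)@R,s['tool_pos'],s['contact_force'])
im=snap('scene','s6');cv2.imwrite('pics/s6z.png',cv2.resize(im[190:270,260:360,::-1],None,fx=7,fy=7,interpolation=cv2.INTER_CUBIC))
```

```text
6.8833 [0.00292467 0.04920081] [0.56010837 0.03287853 0.01743142] [-5.95316785  2.63635345  4.47660121]
```

View pics/s6z.png

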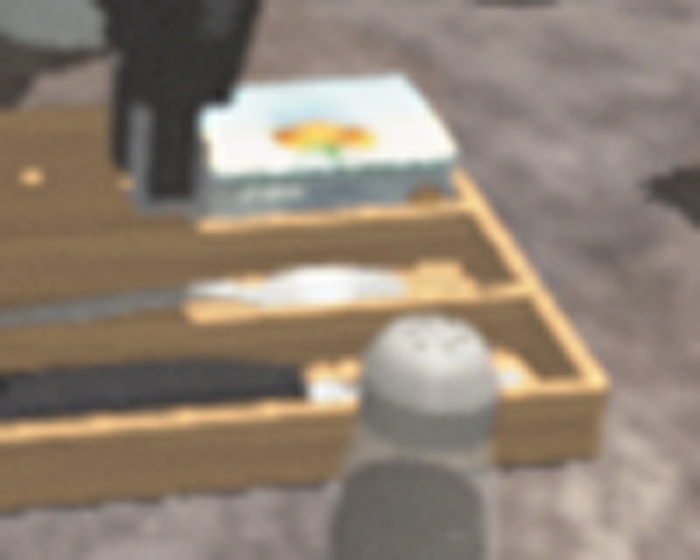

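Call:
play_rows(
  commands=[
    {"hand":0.75,"x":0.0015,"y":-0.0004,"z":0,"yaw":0},
    {"hand":0.75,"x":0.0025,"y":-0.0006,"z":0,"yaw":0},
    {"hand":0.75,"x":0.0025,"y":-0.0006,"z":0,"yaw":0},
  ],
)

```text
t: 7.18
tool_pos: [0.5601, 0.0328, 0.0171]
eef_rot: [-3.071, 1.565, 2.966]
contact_force: [-12.6, 3.7, 9.0]
grip_width: 0.0213
```

Firm stop at the wall. Back off along the bay, rise, and clear the view.

Call:
play_rows(
  commands=[
    {"hand":0.75,"x":-0.003,"y":0.0008,"z":0,"yaw":0},
    {"hand":0.75,"x":-0.015,"y":0.0037,"z":0,"yaw":0},
    {"hand":0.75,"x":-0.035,"y":0.0087,"z":0,"yaw":0},
    {"hand":0.75,"x":-0.035,"y":0.0087,"z":0.03,"yaw":0},
    {"hand":0.75,"x":-0.035,"y":0.0087,"z":0.07,"yaw":0},
    {"hand":0.75,"x":-0.035,"y":0.0087,"z":0.11,"yaw":0},
    {"hand":0.75,"x":-0.035,"y":0.0087,"z":0.15,"yaw":0},
    {"hand":0.75,"x":-0.035,"y":0.0087,"z":0.19,"yaw":0},
    {"hand":0.75,"x":-0.035,"y":0.0087,"z":0.22,"yaw":0},
    {"hand":0.75,"x":-0.035,"y":0.0087,"z":0.22,"yaw":0},
  ],
)

```text
t: 8.02
tool_pos: [0.5278, 0.0414, 0.2433]
eef_rot: [0.404, 1.567, 0.157]
contact_force: [0.5, 0.6, 0.3]
grip_width: 0.0211
```

Call:
play_rows(
  commands=[
    {"hand":0.75,"x":-0.04,"y":0.05,"z":0,"yaw":0},
    {"hand":0.75,"x":-0.07,"y":0.1,"z":0,"yaw":0},
    {"hand":0.75,"x":-0.1,"y":0.15,"z":0,"yaw":0},
    {"hand":0.75,"x":-0.12,"y":0.2,"z":0,"yaw":0},
    {"hand":0.75,"x":-0.14,"y":0.25,"z":0,"yaw":0},
    {"hand":0.75,"x":-0.16,"y":0.3,"z":0,"yaw":0},
    {"hand":0.75,"x":-0.18,"y":0.35,"z":0,"yaw":0},
    {"hand":0.75,"x":-0.2,"y":0.4,"z":0,"yaw":0},
    {"hand":0.75,"x":-0.21,"y":0.45,"z":0,"yaw":0},
    {"hand":0.75,"x":-0.21,"y":0.45,"z":0,"yaw":0},
    {"hand":0.75,"x":-0.21,"y":0.45,"z":0,"yaw":0},
    {"hand":0.75,"x":-0.21,"y":0.45,"z":0,"yaw":0},
  ],
)

```text
t: 9.02
tool_pos: [0.3164, 0.4935, 0.2432]
eef_rot: [0.449, 1.566, 0.203]
contact_force: [1.0, -1.2, 0.5]
grip_width: 0.0216
```

Run:
```python
from h import *
o,th,R,_,_=org_fit()
s=manip.read_state();print(s['t'],s['tool_pos'],s['contact_force'])
im=snap('scene','s7');a=cv2.resize(im[190:290,230:360,::-1],None,fx=4,fy=4,interpolation=cv2.INTER_CUBIC)
im=snap('top','t7');b=cv2.resize(im[130:245,240:355,::-1],None,fx=5,fy=5,interpolation=cv2.INTER_CUBIC)
cv2.imwrite('pics/s7z.png',a);cv2.imwrite('pics/t7z.png',b)
for q in('tea_mid','tea_top','tea_foot'):
  print(q,[(((np.array(r['at'][:2])-o)@R).round(4),round(r['at'][2],3),round(r['conf'],2)) for r in manip.pinpoint('top',q)])
```

```text
9.0167 [0.3164257  0.4934717  0.24324388] [ 1.04830251 -1.16822386  0.50841988]
tea_mid [(array([-0.1577,  0.1897]), 0.039, 0.82), (array([0.0512, 0.048 ]), 0.022, 0.8), (array([-0.1094,  0.2759]), 0.037, 0.73)]
tea_top [(array([-0.1073,  0.2713]), 0.082, 0.88), (array([0.0932, 0.0509]), 0.023, 0.86), (array([-0.1571,  0.1913]), 0.079, 0.73)]
tea_foot [(array([-0.1603,  0.1892]), 0.002, 0.8), (array([0.0144, 0.0537]), 0.021, 0.74), (array([-0.1092,  0.2761]), 0.002, 0.63), (array([0.0935, 0.051 ]), 0.003, 0.17)]
```

View pics/s7z.png

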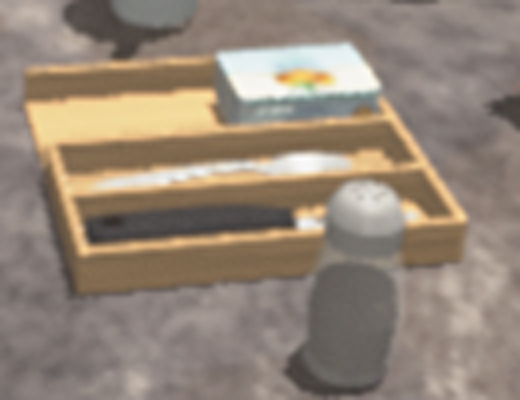

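View pics/t7z.png

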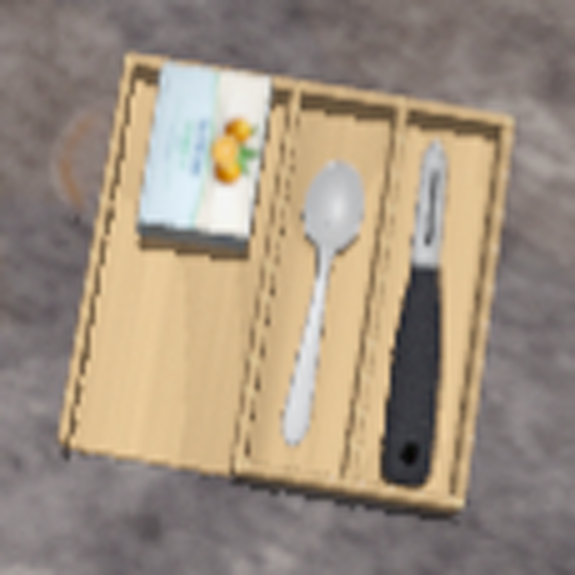

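```bash
python3 -c "
from station import manip
print(manip.finish_job())"
```

```text
the job is handed in; nothing more can be done
None
```

The tea box now lies flat in the wide bay with its top end against the back wall, and the job was handed in at about 9 s.

- **Tipping:** I pushed near the top of the box with the two fingertips held slightly apart. It fell backwards into the bay and came to lie flat.
- **Pushing home:** I pushed the foot end along the bay floor until the box stopped. The force rose to about 13 N horizontally with no further movement. I then backed off, and the arm was clear of everything when I handed in.
- **Final check of the box:** the top camera put the middle of the box at 51.2 mm along the organiser's x, against 50.5 mm for fully home. The top end read 93 mm against 90 mm, within the 4 mm detector error. The pictures show the box flat and square to the wall, with no visible gap.
- **The other things:** the teaspoon and peeler look the same as in the first picture, and the salt shaker looks unmoved in the scene view. The red and green boxes read close to their first measured positions. I did not re-measure the mug; the fingers passed well clear of it.

No check failed.

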